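Reset a click-stop throttle and reopen its line

ROBOT

A 7-joint arm with a two-finger parallel gripper is mounted at the origin on the work surface. World frame = base frame: x ahead of the robot, y to its left, z up, the work surface at z = 0. Lengths are in m, angles in rad, forces in N, time in s.
With the tool pointing down it reaches from about 0.425 to 0.875 m from the base axis. Payload 4.7 kg.
Tool frame: the origin (TCP) lies at the centre of the arm's flange, where the gripper is bolted on; the fingertips stand 182 mm ahead of it and the grasp point (between the pads) lies 164 mm ahead of it; x points along the fingers, y is the direction in which the jaws open and shut, and the axes are right-handed (so a half turn about x gives the same grasp; the last joint's range is limited). The gripper opens to 87 mm and grips with 3 to 60 N. Pads are 19 mm wide; open, the fingers measure 117 mm over their backs; the gripper's body (75 mm by 190 mm) begins 51 mm behind the grasp point.
Start: joints at [-1.307, 0.321, -0.07, 1.45, 0.023, 1.371, -0.057], TCP at [0.161, 0.63, 0.405] pointing down, gripper open.
Joint ranges: [-2.86, 2.86], [-0.3, 2.09], [-1.38, 1.24], [0.06, 2.45], [-1.56, 4.7], [0.09, 2.05], [-2.69, 2.69]. Speed limits (rad/s): [2.57, 2.57, 3.14, 3.14, 3.14, 3.14, 3.14].

INTERFACE

Orientations are given as a rotation vector (axis times angle).
In Python, from bench import ctrl gives the robot as it stands.
- The arm moves only by the shell command python3 -m crank 'ROWS' [FORCE]. ROWS is JSON, one flat list of numbers, 7 for each row, row after row: the shift along the tool's x, y, z in mm, then the turn, a rotation vector about the tool's x, y, z in rad, then the finger opening in mm, from 0 to 87. A call has exactly 5 rows; each row shifts and turns the commanded pose from where the row before left it, along the tool's axes as they then stand; what a row does not reach is not made up. A row lasts 1/8 s, in which the tool goes at most 62.5 mm and 10.7 degrees, less where a joint would pass 70% of its speed; a pose out of reach is approached as far as the arm can. A call with a gripper value outside its range is refused whole. The fingers move at their own pace and stop on an object; FORCE is the grip in N (left out, the last holds). Time passes only in rows, so rows that do not move let the fingers close, or fill a call up. It gives the time, the measured TCP pose, the force and the opening at its end, in the units of the state.
- ctrl.get_state(): the state, without advancing time (a new reading comes with each control period).
- ctrl.get_image(name): name is "scene" or "top" or "wrist"; returns the picture (384x512x3 uint8, red, green, blue); there is no depth.
- ctrl.camera_params(name): a dict with "K" (3x3 intrinsics, pixels), "world_to_cam" (4x4, takes a point from world to camera coordinates); the wrist camera has in their place "hand_eye" (4x4, takes a point from camera to tool coordinates, whose origin is the TCP and whose axes are the tool frame's). Camera axes: x right, y down, z forward; pixel columns grow to the right and rows downward; lengths in m; the calibration is good to about 2 mm. A picture is of the moment at which its call begins: read the wrist's pose just before it. camera_params takes no time and is no camera call.
- ctrl.close_job(): hands the job in, once; it reports no verdict.
Trained networks look in the newest picture that a camera, given by its name, has taken for a name from the list of things; names that differ only in an ending like _2 or _b are one class to them, and where a whole thing is asked for, a point or a joint stands for the part that bears it (a point fixed in the world has none). Each returns a list of dicts, best first, with "confidence" (0 to 1); they miss things now and then, are a little off and sometimes report something else, mostly with a low value. They report only what shows in the picture. A call takes as long as a camera call.
- ctrl.regions_of(camera, target): "region" (384x512 bool, what is visible of it) and "at" ([column, row] in pixels, amid what is visible of it).
- ctrl.mark_of(camera, target): "at" ([column, row] in pixels: a listed point, or the origin of a listed thing).
The state is a dict: "time": time; "joint_positions": joint angles; "qd": joint speeds; "joint_torque": joint torques, N m; "position": TCP position; "tool_rot": TCP orientation; "ft_force": force on the tool from outside, world axes, zero at the start; "torque": the same for the moment, N m; "grip_width": opening from 0.0 (shut) to 1.0 (fully open).
Only numpy, scipy, OpenCV 4.12 (cv2) and the standard library are available. Lean on these libraries where they do the work, as an engineer would, in place of code of your own. Each camera call takes 0.05 s, during which the arm holds its last target.

TASK

Put this branch of the valve stand back in service: turn the red throttle knob clockwise, gently, until its needle is fully home on its seat (never force it there), then back it off exactly five clicks. After that swing the yellow ball-valve lever gently all the way open, in line with its pipe, and leave the blue throttle and everything else on the bench as they are.

Things in the scene. Friction and masses are not known exactly. Their poses are not given: they have to be found in the camera images.
- stand: valve stand, bolted down: dark base plate 130 x 300 mm with an aluminium manifold 75 x 255 x 45 mm (top 57 mm above the bench) carrying two throttles, a ball valve at its -y end with a pipe going on to -y, and bent tubes and a gauge (up to 75 mm high) behind it at +x. Origin on the bench, below the throttles' centre line (x = 0); x to the back, y along the manifold, z up
- throttle: throttle valve with the red knob, on the manifold (at its +y end or in the middle; it changes places with the blue one, 130 mm away): square foot 58 x 58 x 22 mm, round steel housing 54 mm across, 54 mm high in all. Origin: centre of its underside, on the knob's vertical axis, 57 mm above the bench
- red_knob: knob to be set, turns about its vertical z axis: black disc 47 mm across, 10 mm high, and on it a red grip bar 42 x 14 mm, 30 mm high, with a white line on its +x half. Origin on the axis at the disc's underside, 112 mm above the bench; the bar runs along the knob's x, from 10 to 40 mm above the origin. Clockwise from above closes the valve, counterclockwise opens it
- knob_grip (a point): middle of the red grip bar, on the axis, 137 mm above the bench. The knob has 16 clicks a turn (22.5 degrees, 0.393 rad each), held by a sprung ball: 0.1 to 0.2 N m pushes it over to the next click, and let go between clicks it snaps to the nearer one. Starts two to five clicks open. The knob is clamped on its stem at any angle, so its angle does not tell where the seat is
- needle (a joint): lift of the needle inside the throttle, m (not visible): 0 on its seat, 0.00003 (0.03 mm) more for each click opened; the reading, some 0.3 mm noisy, cannot tell clicks. The seat is felt as a hard stop at click 0, where the torque rises steeply above that of a click: 0.25 to 0.35 N m is finger-tight and plenty, over 0.6 N m damages the seat
- ball_lever (a joint): angle of the ball-valve lever, rad: 0 closed (lever points to the stand's +x, across the pipe), 1.571 fully open at its stop (lever points to the stand's -y, in line with the pipe). It swings clockwise seen from above, stays where it is left, needs about 0.25 N m (3 N at the sleeve), and stands 40 N at most
- lever_axis (a point): axis of the ball-valve lever, at the height of the middle of its sleeve, 107 mm above the bench (stand x 0, y -140 mm)
- lever_grip (a point): middle of the lever's yellow sleeve, 80 mm from the lever's axis; the sleeve is 18 mm wide, 14 mm high and runs from 38 to 110 mm from the axis, with free space below and on both sides. Its x axis points along the lever, away from the axis
- blue_throttle: twin throttle valve with a blue knob, to be left alone, same sizes as the red one; origin under its centre
- blue_mark (a point): white line at the outer end on top of the blue knob, 18 mm from its axis
- adaptor_a: loose steel hydraulic adaptor, 32 mm across, 44 mm high, standing; origin under its centre
- adaptor_b: loose brass hydraulic adaptor, 28 mm across, 44 mm high, standing; origin under its centre
- crimp_sleeve: loose steel crimp sleeve, 32 mm across, 34 mm high; origin under its centre
- spanner: loose steel open-ended spanner, 190 mm long, lying
- spray_can: loose blue can, 58 mm across, 170 mm high; origin under its centre
- cap_pot: loose grey pot, 72 mm across, 50 mm high; origin under its centre

How it is judged:
By the outcome, as a careful person would: the job done as asked, in the order asked, and still so for the second after the job is handed in, with the robot touching nothing.
It also fails if it takes over 72 s, if anything falls off the work surface, if the arm or the gripper's body presses on something with over 40 N, if the wrist force passes 120 N, or if a joint passes its speed limit or range.

## Working session

There is one attempt and no reset: what is moved stays moved. The work goes in short steps, Python scripts to look and compute and a shell command to move; the robot and the scene stay as the last step left them, time stands still between calls to the robot, and variables do not carry over. Pictures are saved under pics/ and viewed, and the job is handed in when it is done.

```bash
ls; mkdir -p pics; python3 - <<'E'
from bench import ctrl
import cv2,numpy as np
s=ctrl.get_state()
for k in s: print(k,np.round(s[k],3))
for n in ("scene","top","wrist"):
    im=ctrl.get_image(n); cv2.imwrite(f"pics/{n}0.png",im[:,:,::-1])
    p=ctrl.camera_params(n)
    for k in p: print(n,k,np.round(p[k],3).tolist())
E
```

```text
pics
time 0.0
joint_positions [-1.307  0.322 -0.07   1.452  0.023  1.371 -0.057]
qd [ 0.    -0.001  0.     0.001  0.     0.001 -0.   ]
joint_torque [ 0.0000e+00 -4.9129e+01 -4.0400e-01 -3.1253e+01 -6.4000e-02  4.4000e-02
  0.0000e+00]
position [0.161 0.63  0.404]
tool_rot [ 0.194  1.562 -0.198]
ft_force [ 1.04   0.639 -0.239]
torque [ 0.021  0.028 -0.006]
grip_width 1.0
scene K [[411.612, 0.0, 256.55], [0.0, 411.612, 192.161], [0.0, 0.0, 1.0]]
scene world_to_cam [[0.124, 0.992, 0.016, -0.061], [0.585, -0.06, -0.809, -0.244], [-0.802, 0.11, -0.588, 1.63], [0.0, 0.0, 0.0, 1.0]]
top K [[361.427, 0.0, 253.965], [0.0, 361.427, 194.743], [0.0, 0.0, 1.0]]
top world_to_cam [[0.018, -1.0, -0.016, 0.005], [-0.995, -0.016, -0.096, 0.571], [0.096, 0.017, -0.995, 1.035], [0.0, 0.0, 0.0, 1.0]]
wrist K [[286.992, 0.0, 254.455], [0.0, 286.992, 193.98], [0.0, 0.0, 1.0]]
wrist hand_eye [[-0.001, -0.259, 0.966, 0.02], [1.0, -0.001, 0.001, -0.0], [0.0, 0.966, 0.259, -0.072], [0.0, 0.0, 0.0, 1.0]]
```

View pics/scene0.png

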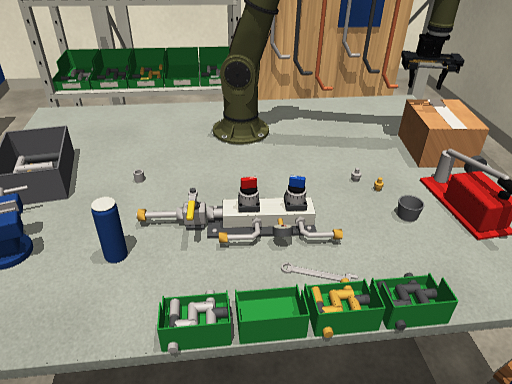

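View pics/top0.png

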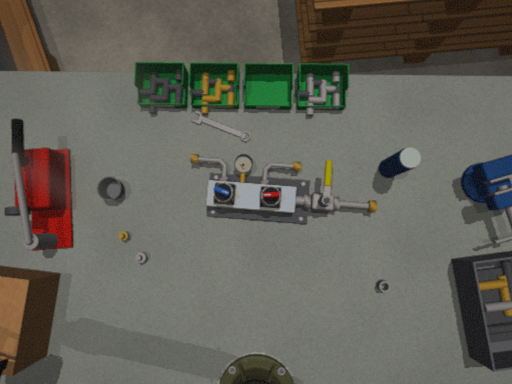

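View pics/wrist0.png

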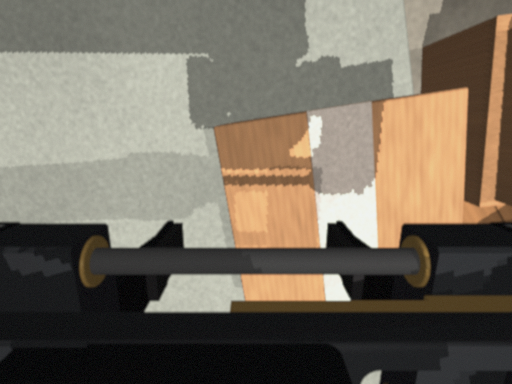

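The top view shows the red knob at about (271,196) in the middle, the blue one at (225,192) at the +y end, and the yellow lever at about (328,180) pointing to +x, so it is closed. Next I measure them.

```bash
cat > h.py <<'E'
from bench import ctrl
import cv2,numpy as np
from scipy.spatial.transform import Rotation as R
def cam(n):
    p=ctrl.camera_params(n);K=np.array(p["K"])
    if n!="wrist":
        W=np.array(p["world_to_cam"])
    else:
        s=ctrl.get_state();T=np.eye(4);T[:3,:3]=R.from_rotvec(s["tool_rot"]).as_matrix();T[:3,3]=s["position"]
        W=np.linalg.inv(T@np.array(p["hand_eye"]))
    return K,W
def onz(KW,px,z):
    K,W=KW;C=np.linalg.inv(W);d=C[:3,:3]@np.linalg.inv(K)@[px[0],px[1],1];o=C[:3,3]
    return o+d*(z-o[2])/d[2]
def proj(KW,p):
    K,W=KW;c=W[:3,:3]@np.asarray(p)+W[:3,3];u=K@c;return u[:2]/u[2]
E
python3 - <<'E'
from h import *
Z=dict(knob_grip=.137,blue_mark=.152,throttle=.057,blue_throttle=.057,lever_axis=.107,lever_grip=.107,stand=0,red_knob=.112)
for n in ("top","scene"):
    kw=cam(n)
    for t,z in Z.items():
        r=ctrl.mark_of(n,t)
        for d in r[:2]: print(n,t,round(d["confidence"],2),np.round(d["at"],1),np.round(onz(kw,d["at"],z),4))
im=ctrl.get_image("top");c=im[140:230,180:400];cv2.imwrite("pics/topz.png",cv2.resize(c[:,:,::-1],None,fx=3.6,fy=3.6,interpolation=cv2.INTER_CUBIC))
im=ctrl.get_image("scene");c=im[165:255,130:350];cv2.imwrite("pics/scz.png",cv2.resize(c[:,:,::-1],None,fx=3.6,fy=3.6,interpolation=cv2.INTER_CUBIC))
E
```

```text
top knob_grip 0.69 [271.5 196.3] [ 0.5575 -0.0333  0.137 ]
top knob_grip 0.6 [326.8 173.8] [ 0.6195 -0.1784  0.137 ]
top blue_mark 0.75 [226.8 196.5] [0.5536 0.083  0.152 ]
top throttle 0.85 [272.2 199.1] [ 0.5569 -0.0379  0.057 ]
top blue_throttle 0.67 [224.2 191.9] [0.5753 0.0997 0.057 ]
top blue_throttle 0.56 [225.4 191.8] [0.5756 0.0962 0.057 ]
top lever_axis 0.71 [324.  201.7] [ 0.5479 -0.1763  0.107 ]
top lever_grip 0.62 [328.3 172.8] [ 0.6271 -0.188   0.107 ]
top stand 0.74 [269.7 200.2] [ 0.5582 -0.0323  0.    ]
top stand 0.47 [271.4 196.4] [ 0.5698 -0.0373  0.    ]
top red_knob 0.73 [270.1 196.3] [ 0.5597 -0.0303  0.112 ]
scene knob_grip 0.62 [248.7 183.8] [ 0.5658 -0.0322  0.137 ]
scene blue_mark 0.62 [286.8 176.4] [0.5633 0.0701 0.152 ]
scene throttle 0.83 [247.6 207. ] [ 0.5633 -0.0346  0.057 ]
scene throttle 0.66 [409.7 214.5] [0.6425 0.4028 0.057 ]
scene blue_throttle 0.9 [294.8 206.7] [0.5756 0.0962 0.057 ]
scene lever_axis 0.79 [193.5 191.5] [ 0.5441 -0.1797  0.107 ]
scene stand 0.89 [245.9 222.7] [ 0.5627 -0.0393  0.    ]
scene red_knob 0.65 [243.7 187.6] [ 0.5468 -0.0437  0.112 ]
```

View pics/topz.png

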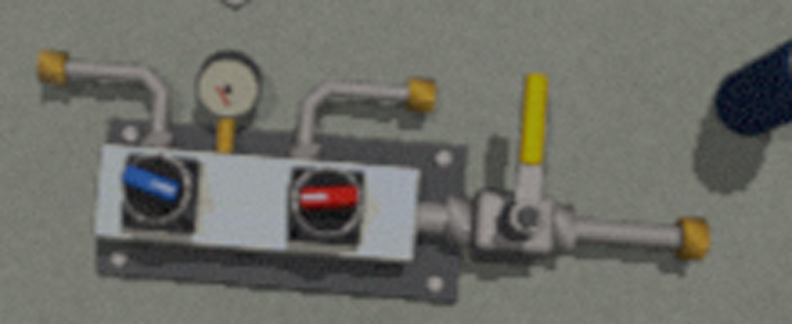

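View pics/scz.png

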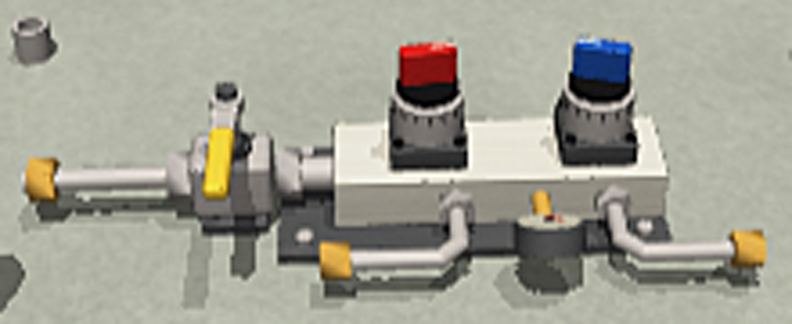

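```bash
cat >> h.py <<'E'
def tool():
    s=ctrl.get_state();return np.array(s["position"]),R.from_rotvec(s["tool_rot"]).as_matrix(),s
def togo(p,yaw_y=None):
    """mm shift in tool axes to reach world TCP p; turn about tool x so that tool y has azimuth yaw_y"""
    P,M,s=tool();print("t",round(s["time"],2),"pos",np.round(P,4),"shift mm",np.round(1000*M.T@(np.array(p)-P),1))
    print("tool x",np.round(M[:,0],3),"y",np.round(M[:,1],3),"az y deg",round(np.degrees(np.arctan2(M[1,1],M[0,1])),1),"q",np.round(s["joint_positions"],2))
def down(az):
    """rotvec in tool axes to point straight down with tool y azimuth az (deg)"""
    P,M,s=tool();a=np.radians(az);y=np.array([np.cos(a),np.sin(a),0]);x=np.array([0,0,-1.]);T=np.c_[x,y,np.cross(x,y)]
    r=R.from_matrix(M.T@T).as_rotvec();print("turn rad",np.round(r,3),"deg",round(np.degrees(np.linalg.norm(r)),1))
E
python3 - <<'E'
from h import *
togo([0.50,-0.037,0.42]);down(5);down(-175)
E
```

```text
t 1.05 pos [0.1607 0.6298 0.4048] shift mm [ -15.2 -562.3  493.6]
tool x [ 0.  0. -1.] y [0.247 0.969 0.   ] az y deg 75.7 q [-1.31  0.32 -0.07  1.45  0.02  1.37 -0.06]
turn rad [ 1.234 -0.    -0.   ] deg 70.7
turn rad [-1.908  0.    -0.   ] deg 109.3
```

```bash
python3 -m crank '[-1,-37,33,0,0,0,87,-1,-37,33,0,0,0,87,-1,-37,33,0,0,0,87,-1,-37,33,0,0,0,87,-1,-37,33,0,0,0,87]' 20
python3 -m crank '[-1,-38,33,0,0,0,87,-1,-38,33,0,0,0,87,-1,-38,33,0,0,0,87,-1,-38,33,0,0,0,87,-1,-38,33,0,0,0,87]'
python3 -m crank '[-1,-37,33,0,0,0,87,-1,-37,33,0,0,0,87,-1,-37,33,0,0,0,87,-1,-37,33,0,0,0,87,-1,-37,33,0,0,0,87]'
python3 -m crank '[0,0,0,0.18,0,0,87,0,0,0,0.18,0,0,87,0,0,0,0.18,0,0,87,0,0,0,0.18,0,0,87,0,0,0,0.18,0,0,87]'
python3 -m crank '[0,0,0,0.17,0,0,87,0,0,0,0.16,0,0,87,0,0,0,0,0,0,87,0,0,0,0,0,0,87,0,0,0,0,0,0,87]'
python3 - <<'E'
from h import *
togo([0.558,-0.036,0.308]);down(5)
im=ctrl.get_image("wrist");kw=cam("wrist");cv2.imwrite("pics/w1.png",im[:,:,::-1])
for t,z in dict(knob_grip=.137,throttle=.057,red_knob=.112,blue_throttle=.057,lever_axis=.107).items():
    for d in ctrl.mark_of("wrist",t)[:1]: print(t,round(d["confidence"],2),np.round(d["at"],1),np.round(onz(kw,d["at"],z),4))
E
```

```text
time: 1.68
position: [0.2755, 0.4082, 0.4101]
tool_rot: [0.197, 1.561, -0.195]
ft_force: [1.3, -0.4, 0.6]
grip_width: 1.004
time: 2.3
position: [0.3882, 0.1832, 0.4151]
tool_rot: [0.197, 1.561, -0.195]
ft_force: [0.1, -0.8, 0.3]
grip_width: 1.001
time: 2.92
position: [0.5023, -0.0367, 0.4202]
tool_rot: [0.197, 1.561, -0.195]
ft_force: [0.9, -0.5, 0.5]
grip_width: 1.0
time: 3.55
position: [0.5018, -0.0352, 0.4199]
tool_rot: [0.899, 1.377, -0.898]
ft_force: [0.6, 0.2, -0.2]
grip_width: 0.999
time: 4.18
position: [0.5019, -0.0352, 0.4198]
tool_rot: [1.141, 1.251, -1.141]
ft_force: [0.9, 0.3, 0.3]
grip_width: 0.997
t 4.17 pos [ 0.5019 -0.0352  0.4198] shift mm [111.8  55.8   6. ]
tool x [ 0.  0. -1.] y [0.996 0.092 0.   ] az y deg 5.3 q [-0.64 -0.02  0.66  1.81  0.01  1.35  0.1 ]
turn rad [ 0.005 -0.    -0.   ] deg 0.3
knob_grip 0.62 [316.4 197.8] [ 0.5601 -0.0328  0.137 ]
throttle 0.85 [304.7 178.6] [ 0.5622 -0.0308  0.057 ]
red_knob 0.9 [311.9 186.8] [ 0.56   -0.0281  0.112 ]
blue_throttle 0.66 [326.8  62.6] [0.5686 0.1006 0.057 ]
lever_axis 0.72 [287.7 308.8] [ 0.5539 -0.1787  0.107 ]
```

View pics/w1.png

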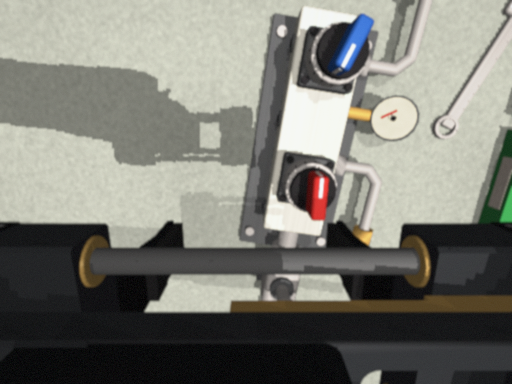

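```bash
python3 - <<'E'
from h import *
for n in ("wrist","top"):
    im=ctrl.get_image(n);kw=cam(n)
    d=ctrl.mark_of(n,"knob_grip")[0]
    h=cv2.cvtColor(im,cv2.COLOR_RGB2HSV);a=im.astype(int)
    m=((a[:,:,0]-a[:,:,1]>70)&(a[:,:,0]-a[:,:,2]>70)).astype(np.uint8)
    # rectify to z=.152
    c=np.array([.560,-.034]);g=np.array([[onz(kw,(0,0),.152)]])
    H=[];src=[]
    for dx,dy in((-.05,-.05),(.05,-.05),(.05,.05),(-.05,.05)):
        src.append(proj(kw,[c[0]+dx,c[1]+dy,.152]));H.append([(-dy+.05)*4000,(-dx+.05)*4000])
    P=cv2.getPerspectiveTransform(np.float32(src),np.float32(H))
    w=cv2.warpPerspective(im,P,(400,400),flags=cv2.INTER_CUBIC);cv2.imwrite(f"pics/r_{n}.png",w[:,:,::-1])
    mw=cv2.warpPerspective(m*255,P,(400,400))>127
    cnt=max(cv2.findContours(mw.astype(np.uint8),0,1)[0],key=cv2.contourArea)
    print(n,cv2.minAreaRect(cnt))
a=cv2.imread("pics/r_wrist.png");b=cv2.imread("pics/r_top.png");cv2.imwrite("pics/rr.png",np.hstack([a,b]))
E
```

```text
wrist ((177.8041229248047, 204.60260009765625), (61.64927291870117, 167.2051544189453), 85.55876159667969)Traceback (most recent call last):
  File "<stdin>", line 4, in <module>
IndexError: list index out of range
```

View pics/r_wrist.png

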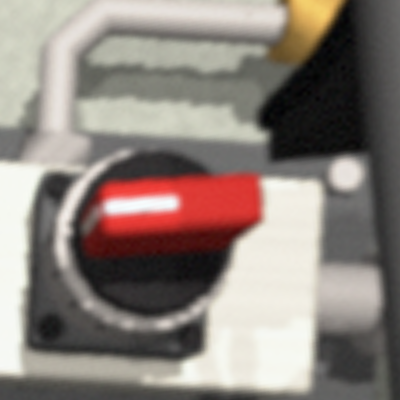

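```bash
python3 -m crank '[12,19,1,0,0,0,60,12,19,1,0,0,0,60,12,19,0,0,0,0,60,12,0,0,0,0,0,60,12,0,0,0,0,0,60]' 20
python3 - <<'E'
from h import *
togo([0.559,-0.032,0.310])
im=ctrl.get_image("wrist");kw=cam("wrist");cv2.imwrite("pics/w2.png",im[:,:,::-1])
for t,z in dict(knob_grip=.137,throttle=.057,red_knob=.112).items():
    for d in ctrl.mark_of("wrist",t)[:1]: print(t,round(d["confidence"],2),np.round(d["at"],1),np.round(onz(kw,d["at"],z),4))
E
```

```text
time: 5.3
position: [0.5584, -0.0321, 0.3589]
tool_rot: [1.142, 1.251, -1.143]
ft_force: [0.1, 0.3, 0.4]
grip_width: 0.697
t 5.3 pos [ 0.5584 -0.0321  0.3589] shift mm [48.9  0.7 -0.1]
tool x [-0.001 -0.    -1.   ] y [ 0.996  0.091 -0.001] az y deg 5.2 q [-0.6   0.18  0.68  1.76 -0.12  1.24  0.2 ]
knob_grip 0.63 [255.7 215.9] [ 0.5572 -0.0313  0.137 ]
throttle 0.77 [256.4 187.8] [ 0.5578 -0.0295  0.057 ]
red_knob 0.61 [258.7 201.6] [ 0.5593 -0.0275  0.112 ]
```

View pics/w2.png

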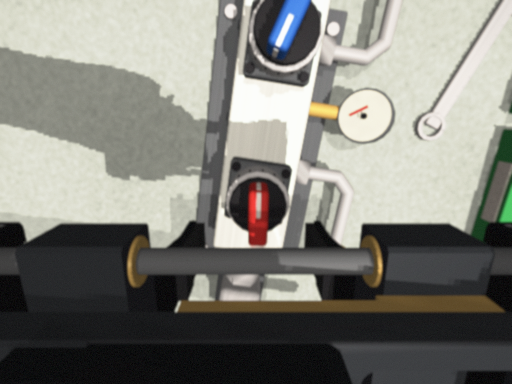

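The red bar sits at columns 250–267, close to the jaw centre line (about 255), and runs along the pads. I'll descend.

```bash
python3 -m crank '[12,0,-1,0,0,0,45,12,0,-1,0,0,0,40,12,0,0,0,0,0,40,12,0,0,0,0,0,40,0,0,0,0,0,0,40]' 6
python3 -m crank '[0,0,0,0,0,0,20,0,0,0,0,0,0,8,0,0,0,0,0,0,8,0,0,0,0,0,0,8,0,0,0,0,0,0,8]' 6
python3 - <<'E'
from h import *
for i in range(3):
    im=ctrl.get_image("wrist")
    P,M,s=tool();print(s["time"],np.round(P,4),np.round(s["ft_force"],2),np.round(s["torque"],3),s["grip_width"]*87)
togo([0.5584,-.0321,.31])
E
```

```text
time: 6.12
position: [0.5582, -0.0299, 0.3104]
tool_rot: [1.141, 1.252, -1.144]
ft_force: [0.8, -0.0, 0.5]
grip_width: 0.465
time: 6.75
position: [0.5595, -0.0299, 0.3123]
tool_rot: [1.143, 1.249, -1.14]
ft_force: [4.5, 0.1, -1.4]
grip_width: 0.159
6.8 [ 0.5594 -0.0299  0.3123] [ 5.1   0.15 -2.16] [-0.135 -1.126 -0.051] 13.906590842500824
6.85 [ 0.5594 -0.0299  0.3123] [ 5.05  0.16 -1.01] [-0.082 -1.186 -0.08 ] 14.432514259587567
6.9 [ 0.5594 -0.0299  0.3123] [ 6.01  0.44 -0.74] [-0.08  -1.149 -0.053] 14.56533578126258
t 6.9 pos [ 0.5594 -0.0299  0.3123] shift mm [ 2.3 -1.2  2.1]
tool x [ 0.003  0.    -1.   ] y [0.996 0.091 0.003] az y deg 5.2 q [-0.59  0.22  0.68  1.82 -0.15  1.15  0.23]
```

```bash
cat > st.py <<'E'
from h import *
F=[]
for i in range(2):
    ctrl.regions_of  # no-op
    P,M,s=tool();F.append(s)
az=np.degrees(np.arctan2(M[1,1],M[0,1]))
print("t %.2f az %.2f F %s M %s w %.2f q7 %.2f"%(s["time"],az,np.round(s["ft_force"],1),np.round(s["torque"],3),s["grip_width"]*87,s["joint_positions"][6]),"P",np.round(P,4))
E
python3 -m crank '[0,0.6,0,0,0,0,8,0,0.6,0,0,0,0,8,0,0,0,0,0,0,8,0,0,0,0,0,0,8,0,0,0,0,0,0,8]' 20 ; python3 st.py
```

```text
time: 7.52
position: [0.5601, -0.0299, 0.3122]
tool_rot: [1.142, 1.25, -1.141]
ft_force: [2.2, 0.0, 3.9]
grip_width: 0.162
t 7.53 az 5.21 F [2.2 0.  3.9] M [-0.14  -0.61  -0.038] w 14.06 q7 0.23 P [ 0.5601 -0.0299  0.3122]
```

```bash
python3 -m crank '[0,0.4,0,0.025,0,0,8,0,0,0,0.025,0,0,8,0,0,0,0.025,0,0,8,0,0,0,0.025,0,0,8,0,0,0,0,0,0,8]' 20 ; python3 st.py
```

```text
time: 8.15
position: [0.5601, -0.0298, 0.3122]
tool_rot: [1.216, 1.206, -1.216]
ft_force: [0.5, -0.1, 6.6]
grip_width: 0.16
t 8.15 az -0.51 F [ 0.5 -0.1  6.6] M [-0.188 -0.22   0.202] w 13.93 q7 0.13 P [ 0.5601 -0.0298  0.3122]
```

```bash
python3 -m crank '[0,0,0,0.015,0,0,8,0,0,0,0.015,0,0,8,0,0,0,0.015,0,0,8,0,0,0,0.015,0,0,8,0,0,0,0,0,0,8]' 20 ; python3 st.py
```

```text
time: 8.78
position: [0.5602, -0.0299, 0.3122]
tool_rot: [1.26, 1.176, -1.26]
ft_force: [1.0, -0.6, 7.1]
grip_width: 0.157
t 8.78 az -3.97 F [ 1.  -0.6  7.1] M [-0.151 -0.337  0.102] w 13.70 q7 0.07 P [ 0.5602 -0.0299  0.3122]
```

```bash
python3 -m crank '[-1,0,0,0.055,0,0,8,0,0,0,0.055,0,0,8,0,0,0,0.055,0,0,8,0,0,0,0.055,0,0,8,0,0,0,0,0,0,8]' 20 ; python3 st.py;  python3 -m crank '[0,0,0,0.01,0,0,8,0,0,0,0.01,0,0,8,0,0,0,0.01,0,0,8,0,0,0,0.01,0,0,8,0,0,0,0,0,0,8]' 20 ; python3 st.py
```

```text
time: 9.4
position: [0.5604, -0.0298, 0.3123]
tool_rot: [1.419, 1.057, -1.419]
ft_force: [5.2, -0.8, -0.5]
grip_width: 0.163
t 9.40 az -16.58 F [ 5.2 -0.8 -0.5] M [-0.232 -1.164 -0.164] w 14.21 q7 -0.14 P [ 0.5604 -0.0298  0.3123]
time: 10.02
position: [0.5603, -0.0298, 0.3123]
tool_rot: [1.447, 1.035, -1.447]
ft_force: [4.7, -0.5, -1.6]
grip_width: 0.157
t 10.03 az -18.84 F [ 4.7 -0.5 -1.6] M [-0.204 -1.136  0.024] w 13.65 q7 -0.18 P [ 0.5603 -0.0298  0.3123]
```

```bash
python3 -m crank '[0,0.5,0,0.025,0,0,8,0,0.5,0,0.025,0,0,8,0,0,0,0.025,0,0,8,0,0,0,0.025,0,0,8,0,0,0,0,0,0,8]' 20 ; python3 st.py
```

```text
time: 10.65
position: [0.5609, -0.03, 0.3123]
tool_rot: [1.518, 0.975, -1.519]
ft_force: [1.0, 0.3, -2.4]
grip_width: 0.156
t 10.65 az -24.62 F [ 1.   0.3 -2.4] M [ 0.021 -0.233 -0.015] w 13.53 q7 -0.27 P [ 0.5609 -0.03    0.3123]
```

```bash
python3 -m crank '[0,0,0,0.015,0,0,8,0,0,0,0.015,0,0,8,0,0,0,0.015,0,0,8,0,0,0,0.015,0,0,8,0,0,0,0,0,0,8]' 20 ; python3 st.py
```

```text
time: 11.28
position: [0.561, -0.0301, 0.3124]
tool_rot: [1.559, 0.937, -1.561]
ft_force: [-0.6, 0.0, -6.3]
grip_width: 0.157
t 11.28 az -28.04 F [-0.6  0.  -6.3] M [ 0.064  0.063 -0.008] w 13.68 q7 -0.33 P [ 0.561  -0.0301  0.3124]
```

```bash
python3 - <<'E'
from h import *
for n in ("wrist","scene"):
    im=ctrl.get_image(n)
    if n=="scene": im=im[150:220,190:330]
    else: im=im[100:300,150:370]
    cv2.imwrite(f"pics/{n}3.png",cv2.resize(im[:,:,::-1],None,fx=3 if n=="wrist" else 5,fy=3 if n=="wrist" else 5,interpolation=cv2.INTER_CUBIC))
E
python3 st.py
```

```text
t 11.38 az -28.02 F [-0.4  0.9 -6.9] M [ 0.138 -0.012  0.002] w 13.66 q7 -0.33 P [ 0.561  -0.0301  0.3123]
```

View pics/wrist3.png

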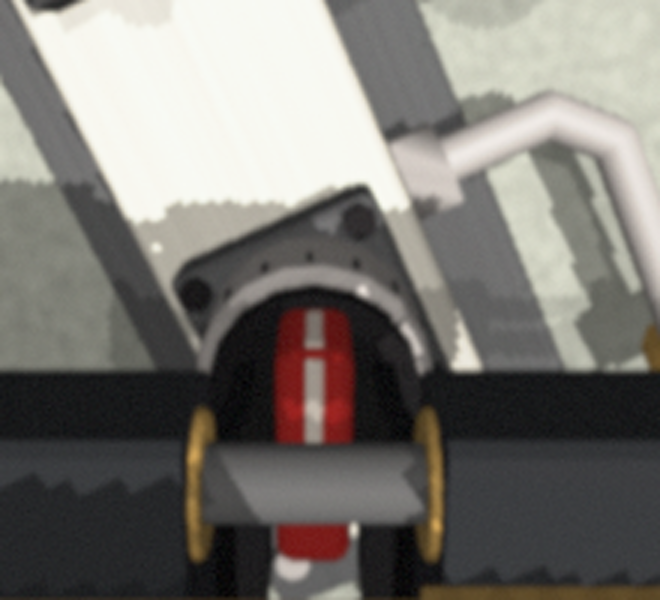

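View pics/scene3.png

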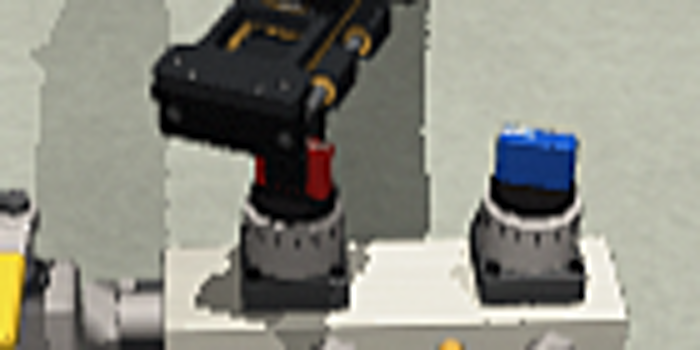

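```bash
python3 -m crank '[0.8,0,0,0.02,0,0,8,0,0,0,0.02,0,0,8,0,0,0,0.02,0,0,8,0,0,0,0,0,0,8,0,0,0,0,0,0,8]' 20 ; python3 st.py
```

```text
time: 12.0
position: [0.5611, -0.0302, 0.3122]
tool_rot: [1.601, 0.898, -1.601]
ft_force: [-4.1, 1.9, 2.5]
grip_width: 0.16
t 12.00 az -31.46 F [-4.1  1.9  2.5] M [ 0.235  1.174 -0.042] w 13.90 q7 -0.39 P [ 0.5611 -0.0302  0.3122]
```

```bash
python3 -m crank '[0,0,0,0.02,0,0,8,0,0,0,0.02,0,0,8,0,0,0,0.02,0,0,8,0,0,0,0,0,0,8,0,0,0,0,0,0,8]' 20 ; python3 st.py
```

```text
time: 12.62
position: [0.5613, -0.0302, 0.3122]
tool_rot: [1.643, 0.857, -1.642]
ft_force: [-4.3, 1.6, 5.3]
grip_width: 0.161
t 12.62 az -34.92 F [-4.3  1.6  5.3] M [ 0.327  1.416 -0.058] w 13.99 q7 -0.44 P [ 0.5613 -0.0302  0.3122]
```

```bash
python3 -m crank '[0,0,0,0.02,0,0,8,0,0,0,0.02,0,0,8,0,0,0,0.02,0,0,8,0,0,0,0,0,0,8,0,0,0,0,0,0,8]' 20 ; python3 st.py
```

```text
time: 13.25
position: [0.5613, -0.0302, 0.3122]
tool_rot: [1.683, 0.814, -1.683]
ft_force: [-3.9, 1.5, 4.1]
grip_width: 0.161
t 13.25 az -38.35 F [-3.9  1.5  4.1] M [ 0.314  1.405 -0.116] w 13.98 q7 -0.50 P [ 0.5613 -0.0302  0.3122]
```

```bash
python3 -m crank '[0,-0.5,0,0.02,0,0,8,0,0,0,0.02,0,0,8,0,0,0,0,0,0,8,0,0,0,0,0,0,8,0,0,0,0,0,0,8]' 20 ; python3 st.py
```

```text
time: 13.88
position: [0.561, -0.03, 0.3122]
tool_rot: [1.71, 0.785, -1.709]
ft_force: [-3.3, 1.4, 5.2]
grip_width: 0.162
t 13.88 az -40.67 F [-3.3  1.4  5.2] M [0.095 1.185 0.002] w 14.08 q7 -0.54 P [ 0.561  -0.03    0.3122]
```

```bash
python3 -m crank '[0,-0.5,0,0.02,0,0,8,0,0,0,0.02,0,0,8,0,0,0,0,0,0,8,0,0,0,0,0,0,8,0,0,0,0,0,0,8]' 20 ; python3 st.py
```

```text
time: 14.5
position: [0.5607, -0.0299, 0.3122]
tool_rot: [1.737, 0.755, -1.735]
ft_force: [-2.5, -1.0, 5.7]
grip_width: 0.162
t 14.50 az -42.94 F [-2.5 -1.   5.7] M [-0.212  0.764  0.11 ] w 14.09 q7 -0.58 P [ 0.5607 -0.0299  0.3122]
```

```bash
python3 -m crank '[0,0,0,0.02,0,0,8,0,0,0,0.02,0,0,8,0,0,0,0,0,0,8,0,0,0,0,0,0,8,0,0,0,0,0,0,8]' 20 ; python3 st.py
```

```text
time: 15.12
position: [0.5607, -0.03, 0.3122]
tool_rot: [1.762, 0.725, -1.761]
ft_force: [-3.2, -1.7, 5.3]
grip_width: 0.159
t 15.12 az -45.20 F [-3.2 -1.7  5.3] M [-0.368  0.761  0.378] w 13.81 q7 -0.62 P [ 0.5607 -0.03    0.3122]
```

```bash
python3 - <<'E'
from h import *
for i in range(4):
    im=ctrl.get_image("wrist"); print(np.round(ctrl.get_state()["torque"],3), ctrl.get_state()["grip_width"]*87)
cv2.imwrite("pics/w4.png",cv2.resize(im[100:300,150:370,::-1],None,fx=3,fy=3,interpolation=cv2.INTER_CUBIC))
E
```

```text
[-0.342  0.673  0.367] 13.941201005440181
[-0.372  0.705  0.378] 13.669810721030409
[-0.387  0.729  0.368] 14.30438989567959
[-0.353  0.8    0.38 ] 13.446806498975707
```

View pics/w4.png

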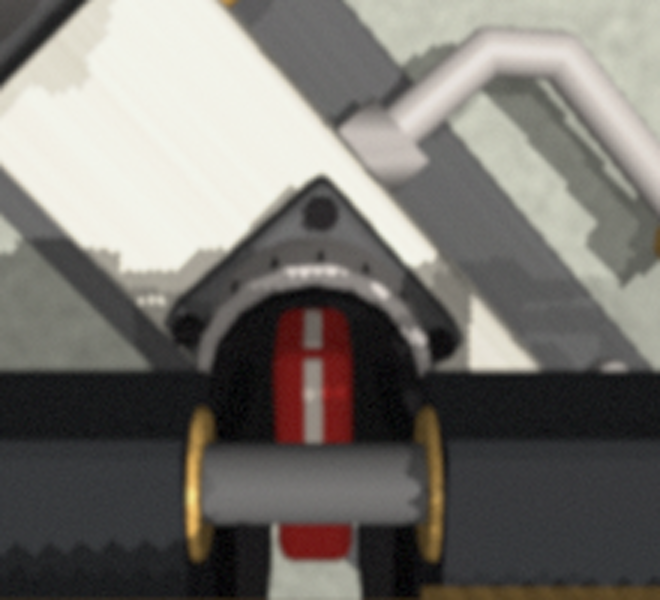

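```bash
python3 -m crank '[0,0,0,-0.02,0,0,8,0,0,0,0,0,0,8,0,0,0,0,0,0,8,0,0,0,0,0,0,8,0,0,0,0,0,0,8]' 20 ; python3 st.py
python3 -m crank '[0,0,0,0.022,0,0,8,0,0,0,0,0,0,8,0,0,0,0,0,0,8,0,0,0,0,0,0,8,0,0,0,0,0,0,8]' 20 ; python3 st.py
```

```text
time: 15.95
position: [0.5607, -0.0299, 0.3122]
tool_rot: [1.75, 0.74, -1.748]
ft_force: [-2.2, -1.6, 5.2]
grip_width: 0.16
t 15.95 az -44.08 F [-2.2 -1.6  5.2] M [-0.401  0.663  0.2  ] w 13.95 q7 -0.60 P [ 0.5607 -0.0299  0.3122]
time: 16.58
position: [0.5607, -0.03, 0.3122]
tool_rot: [1.764, 0.723, -1.763]
ft_force: [-2.5, -2.1, 5.7]
grip_width: 0.16
t 16.57 az -45.33 F [-2.5 -2.1  5.7] M [-0.443  0.652  0.375] w 13.92 q7 -0.62 P [ 0.5607 -0.03    0.3122]
```

```bash
python3 -m crank '[0,0,0,-0.135,0,0,8,0,0,0,-0.135,0,0,8,0,0,0,-0.135,0,0,8,0,0,0,-0.135,0,0,8,0,0,0,-0.135,0,0,8]' 25 ; python3 st.py
python3 -m crank '[0,0,0,-0.135,0,0,8,0,0,0,-0.135,0,0,8,0,0,0,-0.135,0,0,8,0,0,0,-0.135,0,0,8,0,0,0,-0.135,0,0,8]' 25 ; python3 st.py
```

```text
time: 17.2
position: [0.5606, -0.0298, 0.3122]
tool_rot: [1.292, 1.153, -1.291]
ft_force: [-3.1, -1.2, 5.5]
grip_width: 0.159
t 17.20 az -6.46 F [-3.1 -1.2  5.5] M [-0.275  0.687  0.   ] w 13.87 q7 0.03 P [ 0.5606 -0.0298  0.3122]
time: 17.82
position: [0.5605, -0.0299, 0.3121]
tool_rot: [0.786, 1.423, -0.786]
ft_force: [-4.9, -1.9, 6.6]
grip_width: 0.158
t 17.82 az 32.18 F [-4.9 -1.9  6.6] M [-0.345  1.549 -0.187] w 13.78 q7 0.68 P [ 0.5605 -0.0299  0.3121]
```

```bash
python3 -m crank '[0,0,0,-0.135,0,0,8,0,0,0,-0.135,0,0,8,0,0,0,-0.135,0,0,8,0,0,0,-0.135,0,0,8,0,0,0,-0.135,0,0,8]' 25 ; python3 st.py
python3 -m crank '[0,0,0,-0.02,0,0,8,0,0,0,0,0,0,8,0,0,0,0,0,0,8,0,0,0,0,0,0,8,0,0,0,0,0,0,8]' 25 ; python3 st.py
python3 - <<'E'
from h import *
im=ctrl.get_image("wrist")
cv2.imwrite("pics/w5.png",cv2.resize(im[100:300,150:370,::-1],None,fx=3,fy=3,interpolation=cv2.INTER_CUBIC))
E
```

```text
time: 18.45
position: [0.5602, -0.0302, 0.3122]
tool_rot: [0.262, 1.556, -0.263]
ft_force: [-3.4, -1.8, 6.2]
grip_width: 0.159
t 18.45 az 70.87 F [-3.4 -1.8  6.2] M [-0.436  0.93  -0.02 ] w 13.87 q7 1.34 P [ 0.5602 -0.0302  0.3122]
time: 19.08
position: [0.5602, -0.0302, 0.3122]
tool_rot: [0.249, 1.557, -0.25]
ft_force: [-4.9, -2.4, 6.6]
grip_width: 0.157
t 19.07 az 71.77 F [-4.9 -2.4  6.6] M [-0.389  1.08  -0.023] w 13.63 q7 1.36 P [ 0.5602 -0.0302  0.3122]
```

View pics/w5.png

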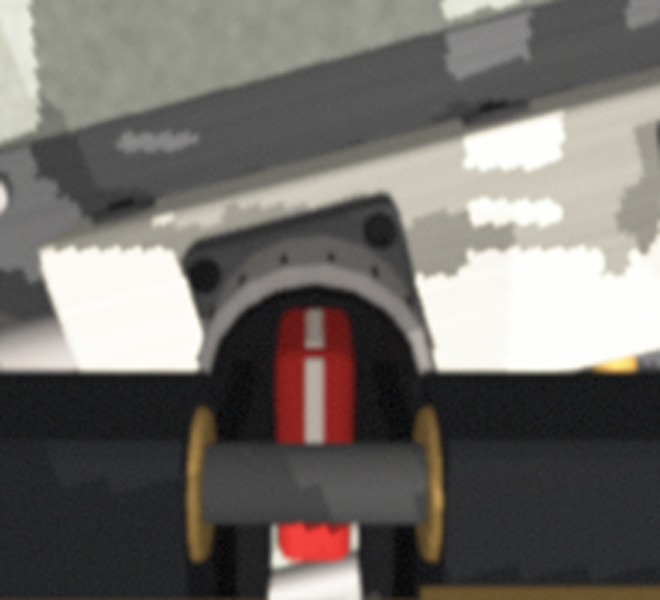

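The bar is still square between the pads and the torque is about 0, so it rests in a detent. I'll release, lift and check the angle.

```bash
python3 -m crank '[0,0,0,0,0,0,20,0,0,0,0,0,0,35,0,0,0,0,0,0,40,-15,0,0,0,0,0,45,-20,0,0,0,0,0,45]' 25
python3 -m crank '[-20,0,0,0,0,0,45,-20,0,0,0,0,0,45,-25,0,0,0,0,0,45,0,0,0,0,0,0,45,0,0,0,0,0,0,45]' 25
python3 - <<'E'
from h import *
im=ctrl.get_image("wrist");kw=cam("wrist");cv2.imwrite("pics/w6.png",im[:,:,::-1])
c=np.array([.560,-.030]);H=[];src=[]
for dx,dy in((-.05,-.05),(.05,-.05),(.05,.05),(-.05,.05)):
    src.append(proj(kw,[c[0]+dx,c[1]+dy,.152]));H.append([(-dy+.05)*4000,(-dx+.05)*4000])
P=cv2.getPerspectiveTransform(np.float32(src),np.float32(H))
cv2.imwrite("pics/r6.png",cv2.warpPerspective(im,P,(400,400),flags=cv2.INTER_CUBIC)[:,:,::-1])
E
python3 st.py
```

```text
time: 19.75
position: [0.5605, -0.0295, 0.3478]
tool_rot: [0.249, 1.557, -0.249]
ft_force: [0.6, 0.3, -0.4]
grip_width: 0.508
time: 20.38
position: [0.5603, -0.0295, 0.4118]
tool_rot: [0.249, 1.557, -0.248]
ft_force: [-0.2, -0.2, -1.1]
grip_width: 0.518
t 20.43 az 71.85 F [ 0.5  0.1 -0.5] M [ 0.041 -0.008 -0.018] w 45.04 q7 1.32 P [ 0.5602 -0.0295  0.4113]
```

View pics/r6.png

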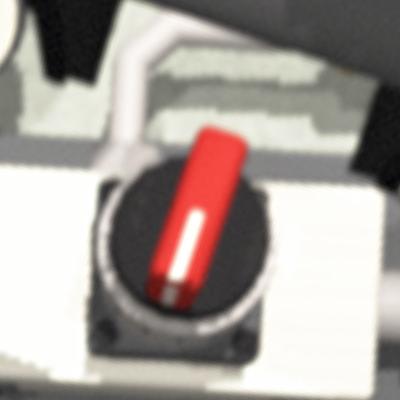

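View pics/w6.png

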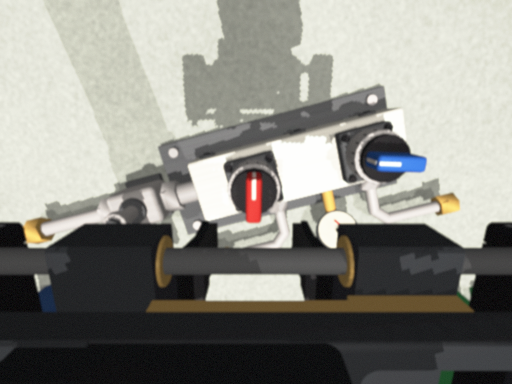

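Net turn matches +3 clicks: 2 closed, 5 opened. The bar is upright in the wrist picture at column 254, which is +67.5° from the start. Next I locate the lever.

```bash
python3 - <<'E'
from h import *
for n in ("top","scene"):
    im=ctrl.get_image(n);kw=cam(n);a=cv2.cvtColor(im,cv2.COLOR_RGB2HSV)
    m=(cv2.inRange(a,(24,150,90),(34,255,255)));nn,l,st,ce=cv2.connectedComponentsWithStats(m)
    for i in range(1,nn):
        if st[i,4]>40:
            r=cv2.minAreaRect(np.argwhere(l==i)[:,::-1].astype(np.float32));b=cv2.boxPoints(r)
            print(n,st[i],np.round(onz(kw,ce[i],.109),4),[np.round(onz(kw,q,.112)[:2],4).tolist() for q in b])
    for t,z in dict(lever_axis=.107,lever_grip=.107,blue_throttle=.057,spray_can=0.,stand=0).items():
        for d in ctrl.mark_of(n,t)[:1]: print(n,t,round(d["confidence"],2),np.round(d["at"],1),np.round(onz(kw,d["at"],z),4))
    if n=="top":cv2.imwrite("pics/t7.png",cv2.resize(im[130:250,180:420,::-1],None,fx=3.3,fy=3.3,interpolation=cv2.INTER_CUBIC))
togo([.625,-.187,.36]);down(82.5)
E
```

```text
top [324 161   8  25 145] [ 0.6262 -0.1865  0.109 ] [[0.5933, -0.1751], [0.6594, -0.1795], [0.6585, -0.1959], [0.5925, -0.1914]]
top lever_axis 0.59 [324.7 202.1] [ 0.5468 -0.1782  0.107 ]
top lever_grip 0.73 [329.2 172.8] [ 0.6271 -0.1905  0.107 ]
top blue_throttle 0.74 [221.6 194.7] [0.5671 0.1069 0.057 ]
top spray_can 0.79 [385.9 165. ] [ 0.6708 -0.3817  0.    ]
scene [187 201   7  17  94] [ 0.6225 -0.1884  0.109 ] [[0.6568, -0.197], [0.5896, -0.1931], [0.5937, -0.179], [0.6606, -0.1835]]
scene lever_axis 0.92 [195.6 189.4] [ 0.5349 -0.174   0.107 ]
scene lever_grip 0.5 [191.4 210.6] [ 0.6266 -0.1851  0.107 ]
scene blue_throttle 0.56 [292.1 205.8] [0.5708 0.0895 0.057 ]
scene spray_can 0.92 [118.6 257. ] [ 0.6634 -0.3783  0.    ]
scene stand 0.67 [245.1 223.6] [ 0.5664 -0.0419  0.    ]
t 21.02 pos [ 0.5605 -0.0295  0.4119] shift mm [  51.9 -129.5  110.4]
tool x [ 0.  0. -1.] y [0.312 0.95  0.   ] az y deg 71.8 q [-0.48  0.13  0.54  1.68 -0.07  1.34  1.32]
turn rad [-0.186 -0.    -0.   ] deg 10.7
```

View pics/t7.png

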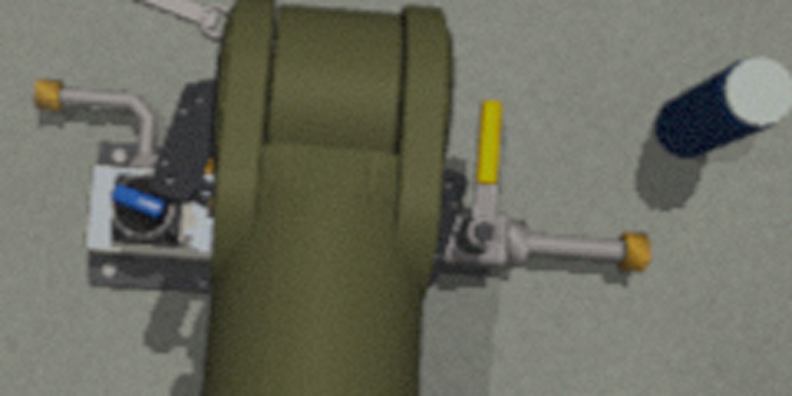

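```bash
python3 -m crank '[0,-43,37,0,0,0,45,0,-43,37,0,0,0,45,0,-43,37,0,0,0,45,10,0,0,-0.11,0,0,45,10,0,0,-0.11,0,0,45]'
python3 -m crank '[10,0,0,0,0,0,45,10,0,0,0,0,0,45,10,0,0,0,0,0,45,0,0,0,0,0,0,45,0,0,0,0,0,0,45]'
python3 - <<'E'
from h import *
im=ctrl.get_image("wrist");kw=cam("wrist");cv2.imwrite("pics/w8.png",im[:,:,::-1])
togo([.6256,-.1865,.276]);down(84.5)
for t,z in dict(lever_axis=.107,lever_grip=.107).items():
    for d in ctrl.mark_of("wrist",t)[:1]: print(t,round(d["confidence"],2),np.round(d["at"],1),np.round(onz(kw,d["at"],z),4))
E
```

```text
time: 21.65
position: [0.6258, -0.1878, 0.3913]
tool_rot: [0.074, 1.57, -0.075]
ft_force: [-0.1, 1.0, 0.1]
grip_width: 0.514
time: 22.28
position: [0.6258, -0.1866, 0.3623]
tool_rot: [0.076, 1.569, -0.076]
ft_force: [-0.8, -0.3, 0.3]
grip_width: 0.514
t 22.32 pos [ 0.6259 -0.1867  0.3625] shift mm [86.5  0.2 -0.4]
tool x [ 0.001 -0.    -1.   ] y [ 0.097  0.995 -0.   ] az y deg 84.4 q [-0.2   0.39  0.59  1.52 -0.22  1.3   1.88]
turn rad [-0.001  0.001  0.   ] deg 0.1
lever_axis 0.97 [252.  112.9] [ 0.5517 -0.1812  0.107 ]
lever_grip 0.65 [257.4 211.2] [ 0.6333 -0.1847  0.107 ]
```

View pics/w8.png

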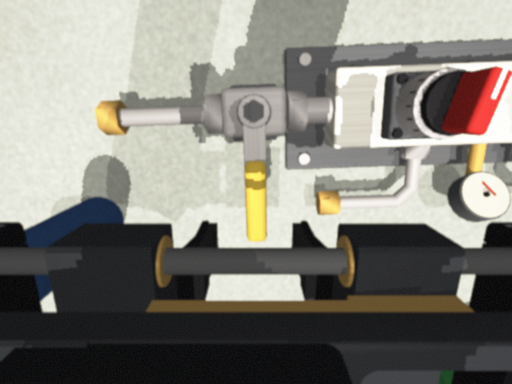

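The lever axis shows at (254,111) and the sleeve at (257,160–238), straight along the tool's z between the jaws. I'll descend and cage the sleeve.

```bash
python3 -m crank '[20,0,0,0,0,0,45,20,0,0,0,0,0,45,20,0,0,0,0,0,45,20,0,0,0,0,0,45,6,0,0,0,0,0,40]' 10
python3 -m crank '[0,0,0,0,0,0,32,0,0,0,0,0,0,32,0,0,0,0,0,0,32,0,0,0,0,0,0,32,0,0,0,0,0,0,32]' 10
python3 st.py
python3 - <<'E'
from h import *
im=ctrl.get_image("wrist");cv2.imwrite("pics/w9.png",im[:,:,::-1])
E
```

```text
time: 23.05
position: [0.6251, -0.1864, 0.2735]
tool_rot: [0.076, 1.573, -0.076]
ft_force: [-0.8, 0.6, 0.0]
grip_width: 0.483
time: 23.68
position: [0.6258, -0.1867, 0.2762]
tool_rot: [0.076, 1.569, -0.076]
ft_force: [0.5, 0.6, -0.4]
grip_width: 0.365
t 23.68 az 84.46 F [ 0.5  0.6 -0.4] M [-0.    -0.008  0.008] w 31.74 q7 1.91 P [ 0.6258 -0.1867  0.2762]
```

View pics/w9.png

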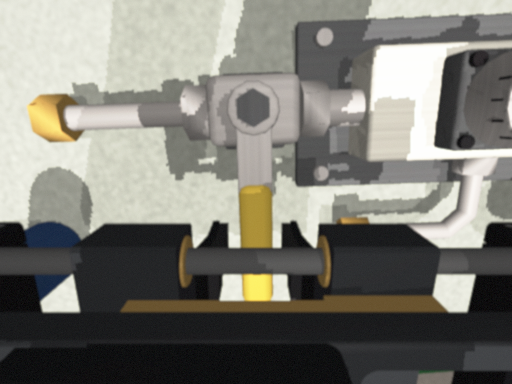

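```bash
R='' ; python3 -m crank '[0,-7.5,-0.4,0.1,0,0,32,0,-7.5,-0.4,0.1,0,0,32,0,-7.5,-0.4,0.1,0,0,32,0,-7.5,-0.4,0.1,0,0,32,0,-7.5,-0.4,0.1,0,0,32]' 10
python3 st.py
```

```text
time: 24.35
position: [0.6141, -0.22, 0.276]
tool_rot: [0.471, 1.518, -0.466]
ft_force: [2.9, 3.3, -2.0]
grip_width: 0.371
t 24.35 az 55.72 F [ 2.9  3.3 -2. ] M [ 0.463 -0.605  0.003] w 32.28 q7 1.51 P [ 0.6141 -0.22    0.276 ]
```

```bash
python3 -m crank '[0,-7.5,-0.4,0.1,0,0,32,0,-7.5,-0.4,0.1,0,0,32,0,-7.5,-0.4,0.1,0,0,32,0,-7.5,-0.4,0.1,0,0,32,0,-7.5,-0.4,0.1,0,0,32]' 10
python3 st.py
python3 -m crank '[0,-7.5,-0.4,0.1,0,0,32,0,-7.5,-0.4,0.1,0,0,32,0,-7.5,-0.4,0.1,0,0,32,0,-7.5,-0.4,0.1,0,0,32,0,-4,-0.2,0.05,0,0,32]' 10
python3 st.py
python3 - <<'E'
from h import *
im=ctrl.get_image("wrist");cv2.imwrite("pics/w10.png",im[:,:,::-1])
E
```

```text
time: 24.98
position: [0.5863, -0.2454, 0.2762]
tool_rot: [0.856, 1.393, -0.853]
ft_force: [4.4, 0.3, -1.3]
grip_width: 0.365
t 24.98 az 27.04 F [ 4.4  0.3 -1.3] M [-0.012 -0.849 -0.007] w 31.80 q7 1.10 P [ 0.5863 -0.2454  0.2762]
time: 25.6
position: [0.553, -0.2544, 0.2764]
tool_rot: [1.193, 1.216, -1.191]
ft_force: [4.2, -2.1, -2.3]
grip_width: 0.368
t 25.60 az 1.27 F [ 4.2 -2.1 -2.3] M [-0.396 -0.712  0.011] w 31.99 q7 0.71 P [ 0.553  -0.2544  0.2764]
```

View pics/w10.png

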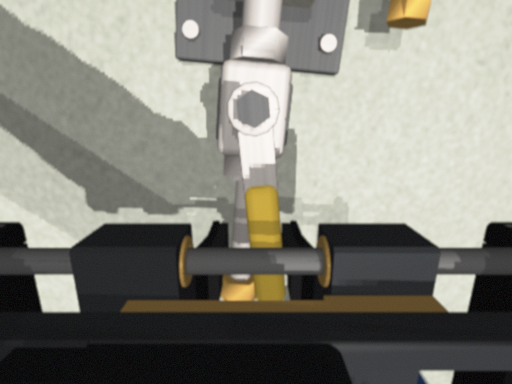

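The lever trails the tool by about 6°, as expected from the cage slack, and the pipe is still about 10° further on. I'll go on in small steps and watch the force.

```bash
python3 -m crank '[0,-2.3,-0.1,0.03,0,0,32,0,-2.3,-0.1,0.03,0,0,32,0,-2.3,0,0.03,0,0,32,0,-1.5,0,0.02,0,0,32,0,0,0,0,0,0,32]' 10
python3 st.py
```

```text
time: 26.28
position: [0.5438, -0.2539, 0.2761]
tool_rot: [1.273, 1.167, -1.272]
ft_force: [2.2, -1.3, 1.2]
grip_width: 0.367
t 26.27 az -4.94 F [ 2.2 -1.3  1.2] M [-0.548 -0.559 -0.008] w 31.90 q7 0.61 P [ 0.5438 -0.2539  0.2761]
```

```bash
python3 -m crank '[0,-1.5,0,0.02,0,0,32,0,-1.5,0,0.02,0,0,32,0,0,0,0,0,0,32,0,0,0,0,0,0,32,0,0,0,0,0,0,32]' 10
python3 st.py
```

```text
time: 26.9
position: [0.5408, -0.2534, 0.2758]
tool_rot: [1.301, 1.148, -1.301]
ft_force: [1.4, -0.7, 1.7]
grip_width: 0.365
t 26.90 az -7.21 F [ 1.4 -0.7  1.7] M [-0.358 -0.486 -0.052] w 31.73 q7 0.57 P [ 0.5408 -0.2534  0.2758]
```

```bash
python3 -m crank '[0,-1.5,0,0.02,0,0,32,0,-1.5,0,0.02,0,0,32,0,0,0,0,0,0,32,0,0,0,0,0,0,32,0,0,0,0,0,0,32]' 10
python3 st.py
```

```text
time: 27.52
position: [0.5395, -0.2526, 0.276]
tool_rot: [1.332, 1.123, -1.327]
ft_force: [8.7, -3.0, -3.4]
grip_width: 0.364
t 27.52 az -9.48 F [ 8.7 -3.  -3.4] M [-0.561 -1.845  0.12 ] w 31.65 q7 0.54 P [ 0.5395 -0.2526  0.276 ]
```

```bash
python3 -m crank '[0,-1.5,0,0.01,0,0,32,0,0,0,0,0,0,32,0,0,0,0,0,0,32,0,0,0,0,0,0,32,0,0,0,0,0,0,32]' 10
python3 st.py
python3 - <<'E'
from h import *
im=ctrl.get_image("wrist");cv2.imwrite("pics/w11.png",im[:,:,::-1])
E
```

```text
time: 28.15
position: [0.5391, -0.2522, 0.2761]
tool_rot: [1.339, 1.115, -1.332]
ft_force: [12.7, -3.4, -6.6]
grip_width: 0.37
t 28.15 az -10.02 F [12.7 -3.4 -6.6] M [-0.797 -2.632  0.014] w 32.15 q7 0.53 P [ 0.5391 -0.2522  0.2761]
```

View pics/w11.png

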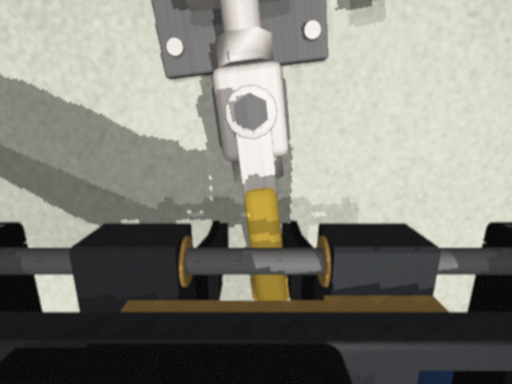

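```bash
python3 -m crank '[0,4,0,0,0,0,34,0,3,0,0,0,0,34,-10,0,0,0,0,0,34,-30,0,0,0,0,0,34,-40,0,0,0,0,0,34]' 10
python3 -m crank '[-40,0,0,0,0,0,34,0,-20,-30,0,0,0,34,0,-20,-30,0,0,0,34,0,-20,-30,0,0,0,34,0,-20,-30,0,0,0,34]' 10
python3 st.py
python3 - <<'E'
from h import *
for n in ("top","scene"):
    im=ctrl.get_image(n);kw=cam(n);a=cv2.cvtColor(im,cv2.COLOR_RGB2HSV)
    m=(cv2.inRange(a,(24,150,90),(34,255,255)));nn,l,st,ce=cv2.connectedComponentsWithStats(m)
    for i in range(1,nn):
        if st[i,4]>40:
            r=cv2.minAreaRect(np.argwhere(l==i)[:,::-1].astype(np.float32));b=cv2.boxPoints(r)
            print(n,st[i],np.round(onz(kw,ce[i],.109),4),[np.round(onz(kw,q,.112)[:2],4).tolist() for q in b])
    c=(im[130:250,180:420] if n=="top" else im[150:260,120:340])
    cv2.imwrite(f"pics/{n}12.png",cv2.resize(c[:,:,::-1],None,fx=3.3,fy=3.3,interpolation=cv2.INTER_CUBIC))
im=ctrl.get_image("wrist");cv2.imwrite("pics/w12.png",im[:,:,::-1])
E
```

```text
time: 28.82
position: [0.5425, -0.2541, 0.3564]
tool_rot: [1.338, 1.123, -1.34]
ft_force: [1.1, -0.2, -0.2]
grip_width: 0.39
time: 29.45
position: [0.4845, -0.1216, 0.396]
tool_rot: [1.338, 1.121, -1.339]
ft_force: [0.8, 0.7, 0.1]
grip_width: 0.39
t 29.45 az -10.15 F [0.8 0.7 0.1] M [-0.075  0.055  0.006] w 33.94 q7 -0.00 P [ 0.4845 -0.1216  0.396 ]
scene [151 190  27   5  97] [ 0.5428 -0.2568  0.109 ] [[0.5375, -0.2924], [0.5392, -0.2234], [0.5571, -0.2224], [0.5554, -0.2905]]
```

View pics/top12.png

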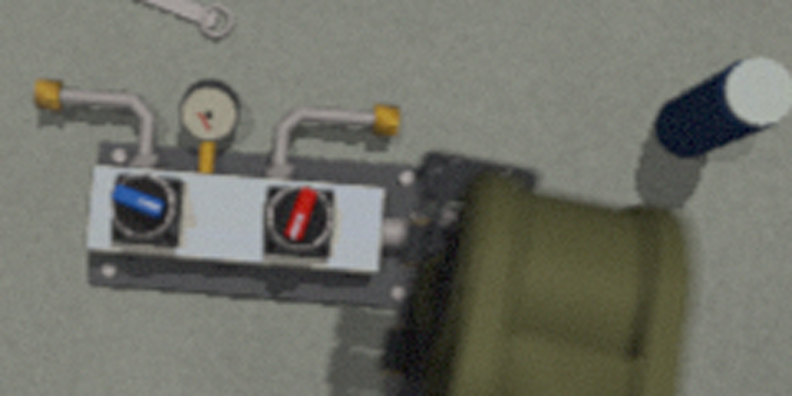

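View pics/scene12.png

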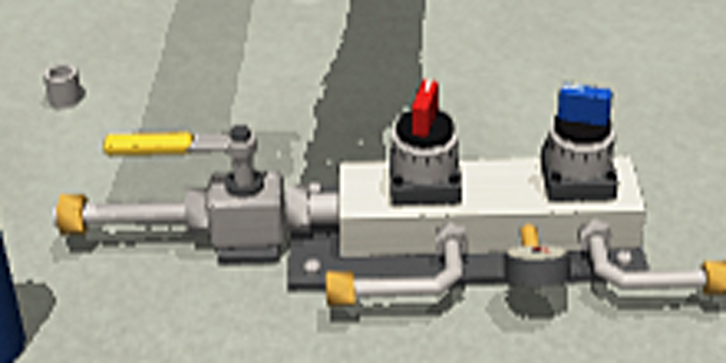

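View pics/w12.png

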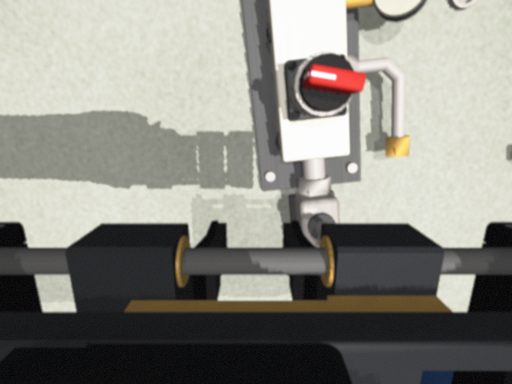

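The scene view shows the lever roughly in line with the pipe, but the arm hides it from above. I'll move clear and measure the lever against the pipe.

```bash
python3 -m crank '[-10,-10,-55,0,0,0,34,-10,-10,-55,0,0,0,34,-10,0,-55,0,0,0,34,0,0,-55,0,0,0,34,0,0,-55,0,0,0,34]' 10
python3 -m crank '[0,0,-40,0,0,0,34,0,0,-40,0,0,0,34,0,0,-40,0,0,0,34,0,0,0,0,0,0,34,0,0,0,0,0,0,34]' 10
python3 - <<'E'
from h import *
im=ctrl.get_image("top");kw=cam("top");a=cv2.cvtColor(im,cv2.COLOR_RGB2HSV)
m=(cv2.inRange(a,(24,150,90),(34,255,255)));nn,l,st,ce=cv2.connectedComponentsWithStats(m)
for i in range(1,nn):
    if st[i,4]>40:
        q=np.array([onz(kw,p[::-1],.112)[:2] for p in np.argwhere(l==i)]);u=np.linalg.svd(q-q.mean(0))[2][0]
        print(st[i],q.mean(0),"az",np.degrees(np.arctan(u[0]/u[1])))
# manifold top (bright) orientation
g=cv2.inRange(a,(80,0,170),(130,60,255));nn,l,st,ce=cv2.connectedComponentsWithStats(g)
for i in range(1,nn):
    if st[i,4]>500:
        r=cv2.minAreaRect(np.argwhere(l==i)[:,::-1].astype(np.float32));b=[onz(kw,p,.057)[:2] for p in cv2.boxPoints(r)]
        print("bright",st[i],np.round(b,4).tolist())
cv2.imwrite("pics/top13.png",cv2.resize(im[150:230,190:400,::-1],None,fx=3.8,fy=3.8,interpolation=cv2.INTER_CUBIC))
# overlay lever & expected
E
```

```text
time: 30.22
position: [0.5151, 0.1523, 0.4263]
tool_rot: [1.34, 1.119, -1.339]
ft_force: [1.0, -1.0, 0.7]
grip_width: 0.394
time: 30.85
position: [0.536, 0.2686, 0.4257]
tool_rot: [1.338, 1.118, -1.34]
ft_force: [0.4, -0.2, 0.8]
grip_width: 0.389
[341 199  26   7 148] [ 0.54807805 -0.25462975] az 3.172847297071339
bright [234 183  27  26 526] [[0.5336, 0.0751], [0.6027, 0.0721], [0.5989, -0.0028], [0.5299, 0.0007]]
```

View pics/top13.png

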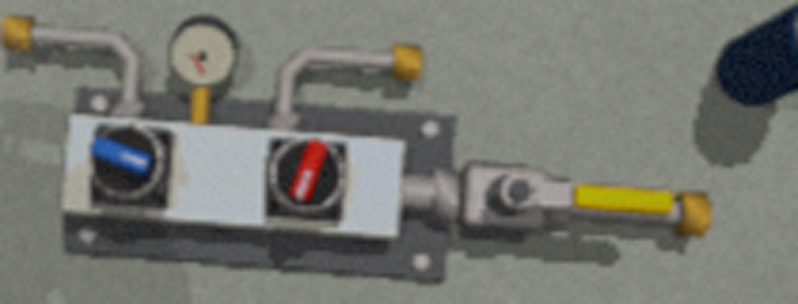

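The lever reads 3.2° off world y and the manifold edge 2.9–3.3°, so the lever is in line and on its stop. The red bar is where I left it, the blue knob looks unchanged and the arm is clear. I'm handing in.

```bash
python3 -c "
from bench import ctrl
print(ctrl.close_job())"
```

```text
the job is handed in; nothing more can be done
None
```

The branch is set as you asked, and I handed the job in at about 31 s of the 72 s allowed. No verdict came back.

- **Red throttle, closing:** I turned it clockwise two clicks to the seat. The torque rose steeply to about 0.37–0.38 N m and held there. That is slightly above your 0.25–0.35 N m finger-tight figure, but well under 0.6. Easing off 1° dropped it to 0.20 N m and turning back restored 0.375 N m, which confirmed a hard stop rather than a click.
- **Red throttle, back-off:** I then turned it back 112.5° (five clicks) into a detent with near-zero torque and let go. The camera afterwards shows the bar about 67° (net three clicks) counterclockwise of where it started, as expected.
- **Ball-valve lever:** I swung it open at about 4–5 N until the force rose to about 13 N at the stop. From above it measures 3.2° against 2.9–3.3° for the manifold edge, so it is in line with the pipe. The scene camera's coarser angle differed by about 2°.
- **Everything else:** The blue knob looks unchanged in the last top picture. I never touched the loose parts, but I did not re-check them all one by one. The gripper was clear of everything at hand-in.

One reading disagreed: during the second click the torque stayed near zero where a click's resistance was expected. The knob was visibly turning with the gripper, and the seat check above did not depend on that reading.

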